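Point out a paint loss and the wood insert that fits it

ROBOT

A 7-joint arm with a two-finger parallel gripper is mounted at the origin on the work surface. World frame = base frame: x ahead of the robot, y to its left, z up, the work surface at z = 0. Lengths are in m, angles in rad, forces in N, time in s.
With the tool pointing down it reaches from about 0.425 to 0.925 m from the base axis. Payload 6.8 kg.
Tool frame: the origin (TCP) lies on the centre line of the jaws, within the pads' length; the fingertips stand 22 mm ahead of it and the grasp point (between the pads) lies 3 mm ahead of it; y points along the fingers, z is the direction in which the jaws open and shut, and the axes are right-handed (so a half turn about y gives the same grasp; the last joint's range is limited). The gripper opens to 88 mm and grips with 3 to 60 N. Pads are 20 mm wide; open, the fingers measure 115 mm over their backs; the gripper's body (75 mm by 178 mm) begins 61 mm behind the grasp point.
Start: joints at [1.11, 0.477, 0.022, 1.555, -0.011, 1.109, -0.083], TCP at [0.233, -0.633, 0.245] pointing down, gripper open.
Joint ranges: [-2.96, 2.96], [-0.34, 2.1], [-1.41, 1.46], [0.24, 2.44], [-1.37, 4.51], [0.17, 1.92], [-2.96, 2.96]. Speed limits (rad/s): [2.39, 2.39, 3.14, 3.14, 3.14, 3.14, 3.14].

INTERFACE

Orientations are given as a 3x3 rotation matrix whose columns are the frame's x, y, z axes.
In Python, from cell import ctrl gives the robot as it stands.
- The arm moves only by the tool drive_tool, never from a script. Its argument "plan" is a list that holds one entry, the list of rows, each a list of 7 numbers: the opening in per cent of the stroke, from 0 (shut) to 100 (fully open), then the shift along the tool's x, y, z in mm, then the turn, a rotation vector about the tool's x, y, z in degrees. A call has 1 to 8 rows; each row shifts and turns the pose as measured when the row begins, along the tool's axes as they then stand; what a row does not reach is not made up. A row lasts 1/12 s, in which the tool goes at most 41.7 mm and 7.16 degrees, less where a joint would pass 70% of its speed; a pose out of reach is approached as far as the arm can. A call with a gripper value outside its range is refused whole. The fingers move at their own pace and stop on an object; the grip force is fixed at half the most. Time passes only in rows, so rows that do not move let the fingers close. It gives the time, the measured TCP pose, the force and the opening at its end, in the units of the state.
- ctrl.observe(): the state, without advancing time (a new reading comes with each control period).
- ctrl.camera(name): name is "side" or "top" or "wrist"; returns the picture (384x512x3 uint8, red, green, blue); there is no depth.
- ctrl.camera_model(name): a dict with "intrinsics" (3x3 intrinsics, pixels), "world_from_camera" (4x4, takes a point from camera to world coordinates); the wrist camera has in their place "mount" (4x4, takes a point from camera to tool coordinates, whose origin is the TCP and whose axes are the tool frame's). Camera axes: x right, y down, z forward; pixel columns grow to the right and rows downward; lengths in m; the calibration is good to about 2 mm. A picture is of the moment at which its call begins: read the wrist's pose just before it. camera_model takes no time and is no camera call.
- ctrl.hand_in(): hands the job in, once; it reports no verdict.
The state is a dict: "clock": time; "joint_positions": joint angles; "dq": joint speeds; "effort": joint torques, N m; "position": TCP position; "ee_rot": TCP orientation; "wrist_force": force on the tool from outside, world axes, zero at the start; "moment": the same for the moment, N m; "width": finger opening in m.
Only numpy, scipy, OpenCV 4.12 (cv2) and the standard library are available. Lean on these libraries where they do the work, as an engineer would, in place of code of your own. Each camera call takes 0.05 s, during which the arm holds its last target.

TASK

Document a repair for the overhead recorder: press the button on the recorder box fully down and let it go, then point at the square loss in the painted panel with the fingertips centred within 3 cm above it for two seconds. Next point in the same way at the wood insert in the tray that fits this loss (the square one of its size), and finish there, still pointing. Touch neither panel nor inserts, and leave everything else on the table as it lies.

Things in the scene. Friction and masses are not known exactly. Their poses are not given: they have to be found in the camera images.
- record (a joint): Travel of the round white push button (28 mm across, in a round black collar) on the grey recorder box: 0 up, 0.006 m fully down. A spring returns it; fully down takes 5 N, straight down.
- record_top (a point): Centre of the button's top face; it sinks with the button. The z axis is up.
- recorder: Grey plastic recorder box, 90 x 75 x 35 mm, fixed, between panel and tray; a dark display strip on its far half, the button on its near half. Origin: centre of its underside.
- panel: Small dark panel painting lying face up, fixed, 200 (x) x 170 (y) x 18 mm, at any yaw, left or right of the recorder. Three losses, 6 mm deep, show light bare wood: one square, one round (34 mm), one long (20 x 54 mm). Origin: centre of its underside.
- square_loss (a point): Centre of the mouth of the square loss (32 x 32 mm) in the panel, level with the painted face, 18 mm above the table; in the panel's frame at x -45, y +35 mm. z is up.
- round_loss (a point): Centre of the mouth of the round loss; not to be pointed out.
- long_loss (a point): Centre of the mouth of the long loss; not to be pointed out.
- tray: Shallow plywood tray, 230 x 180 mm, 18 mm high, walls 6 mm, fixed, on the other side of the recorder from the panel. It holds five inserts, centres 58 mm apart or more, in any order. Origin: centre of its underside.
- insert_square: Loose plain wood insert lying flat in the tray, 10 mm thick: square, 30 x 30 mm, the one that fits the square loss. Origin: centre of its underside (top face 10 mm higher); z is up.
- insert_large: Loose plain wood insert lying flat in the tray, 10 mm thick: square, 46 x 46 mm, too large. Origin: centre of its underside.
- insert_small: Loose plain wood insert lying flat in the tray, 10 mm thick: square, 18 x 18 mm, too small. Origin: centre of its underside.
- insert_round: Loose plain wood insert lying flat in the tray, 10 mm thick: round, 32 mm across. Origin: centre of its underside.
- insert_long: Loose plain wood insert lying flat in the tray, 10 mm thick: oblong, 18 x 52 mm. Origin: centre of its underside.
- weight: Small brass weight with a knob, 26 mm across, 32 mm high, standing on the panel. Bystander: leave it alone. Origin: centre of its underside.
- notebook: Black notebook, 120 x 180 x 22 mm, on the far side of the table. Bystander: leave it alone. Origin: centre of its underside.
- lens_case: Clear round lens case, 100 mm across, 15 mm high, on the notebook. Bystander: leave it alone. Origin: centre of its underside.
- bottle: Glass bottle, 64 mm across, 190 mm high, on the far side of the table. Bystander: leave it alone. Origin: centre of its underside.
- cup: White mug, 80 mm across, 65 mm high, on the far side of the table. Bystander: leave it alone. Origin: centre of its underside.
- bowl: Copper bowl, 120 mm across, 45 mm high, on the far side of the table. Bystander: leave it alone. Origin: centre of its underside.
- jar: Glass jar, 70 mm across, 90 mm high, at the right of the work. Bystander: leave it alone. Origin: centre of its underside.
- brush: Paint brush, 190 mm long, lying at the left of the work. Bystander: leave it alone. Origin: centre of its underside.
Mind the look-alikes: they are no part of the job. What is shaped like the insert_square but turquoise or white is not meant.

How it is judged:
On the way, in this order (a step that is already met when the one before it is completed fails the run):
1. the recorder's button is pressed down (value of joint record above 0.0042 m), for 0.05 s.
2. the button is let go (value of joint record below 0.0015 m), for 0.1 s.
3. the fingertips dwell just above the square loss (horizontal distance between the grasp point and square_loss below 0.02 m and z of the grasp point in the frame of square_loss between 0.008 and 0.075 m), for 1.5 s.
At the end, for the whole second after the job is handed in: The button is up again, and the point between the finger pads stays within 20 mm sideways of the centre of the 30 mm square insert and at most 75 mm above its top (fingertips about 55 mm), touching nothing; no insert has moved 5 mm and no bystander 20 mm (horizontal distance between the grasp point and insert_square below 0.02 m and z of the grasp point in the frame of insert_square between 0.018 and 0.085 m and value of joint record below 0.0015 m and distance of each of insert_square, insert_large, insert_small, insert_round, insert_long from where it was at the start of the episode below 0.005 m and linear speed of insert_square below 0.01 m/s and distance of each of weight, notebook, lens_case, bottle, cup, bowl, jar, brush from where it was at the start of the episode below 0.02 m).
It fails at once if the painted panel is touched (contact force between any of the fingers, the arm and panel above 0.5 N).
It fails at once if an insert is touched, lifted or shifted (distance of any of insert_square, insert_large, insert_small, insert_round, insert_long from where it was at the start of the episode above 0.005 m or contact force between any of the fingers, the arm and insert_square above 0.5 N or contact force between any of the fingers, the arm and insert_large above 0.5 N or contact force between any of the fingers, the arm and insert_small above 0.5 N or contact force between any of the fingers, the arm and insert_round above 0.5 N or contact force between any of the fingers, the arm and insert_long above 0.5 N).
It fails at once if a bystander is shifted or lifted (distance of any of weight, notebook, lens_case, bottle, cup, bowl, jar, brush from where it was at the start of the episode above 0.02 m).
It also fails if it takes over 48 s, if anything falls off the work surface, if the arm or the gripper's body presses on something with over 40 N, if the wrist force passes 120 N, or if a joint passes its speed limit or range.

## Working session

There is one attempt and no reset: what is moved stays moved. The work goes in short steps, Python scripts to look and compute and a tool call to move; the robot and the scene stay as the last step left them, time stands still between calls to the robot, and variables do not carry over. Pictures are saved under pics/ and viewed, and the job is handed in when it is done.

Besides the shell and the picture viewer there is one more tool, called after ">>>" by a JSON object that holds its "op" and its "data", one argument or row to a line. drive_tool: Moves the arm, as the interface text tells. Its arguments: {"type":"object","properties":{"plan":{"type":"array","items":{"type":"array","items":{"type":"array","items":{"type":"number"}}}}},"required":["plan"]}

```bash
ls; mkdir -p pics; cat > h.py <<'E'
import numpy as np, cv2
from cell import ctrl
def save(n,im): cv2.imwrite('pics/'+n+'.png',im[:,:,::-1])
def ray(m,u,v,z,T=None):
    K=np.array(m['intrinsics']); T=np.array(m['world_from_camera']) if T is None else T
    d=T[:3,:3]@np.linalg.solve(K,[u,v,1.]); o=T[:3,3]
    return o+d*(z-o[2])/d[2]
def proj(m,p,T=None):
    K=np.array(m['intrinsics']); T=np.array(m['world_from_camera']) if T is None else T
    c=np.linalg.inv(T)@np.r_[p,1]; q=K@c[:3]; return q[:2]/q[2]
E
python3 - <<'E'
from h import *
np.set_printoptions(precision=4,suppress=True)
s=ctrl.observe(); print(s)
for n in ['top','side']:
    im=ctrl.camera(n); np.save(f'pics/{n}0.npy',im); save(n+'0',im); print(ctrl.camera_model(n))
print(ctrl.camera_model('wrist'))
E
```

```text
pics
{'clock': 0.0, 'joint_positions': array([ 1.1099,  0.4778,  0.0223,  1.5564, -0.0115,  1.1093, -0.0831]), 'dq': array([ 0.0002, -0.0004,  0.0002, -0.0006, -0.0004,  0.    ,  0.0002]), 'effort': array([  0.    , -58.2842,   1.5349, -27.2602,  -0.0543,   0.017 ,
         0.0001]), 'position': array([ 0.2331, -0.6329,  0.2437]), 'ee_rot': array([[-0.9384, -0.0007,  0.3456],
       [-0.3456,  0.0016, -0.9384],
       [ 0.0001, -1.    , -0.0017]]), 'wrist_force': array([-0.7253, -0.5052,  1.0716]), 'moment': array([-0.0198, -0.0483, -0.0144]), 'width': 0.08793520527573975}
{'intrinsics': array([[359.4105,   0.    , 256.2141],
       [  0.    , 359.4105, 199.3155],
       [  0.    ,   0.    ,   1.    ]]), 'world_from_camera': array([[-0.0726, -0.9754,  0.2082,  0.3156],
       [-0.9974,  0.0704, -0.0178, -0.0138],
       [ 0.0027, -0.2089, -0.9779,  1.0392],
       [ 0.    ,  0.    ,  0.    ,  1.    ]])}
{'intrinsics': array([[497.5904,   0.    , 252.3163],
       [  0.    , 497.5904, 185.8974],
       [  0.    ,   0.    ,   1.    ]]), 'world_from_camera': array([[ 0.8671, -0.3168,  0.3844, -0.172 ],
       [-0.4981, -0.5581,  0.6636, -1.271 ],
       [ 0.0043, -0.7669, -0.6418,  1.2803],
       [ 0.    ,  0.    ,  0.    ,  1.    ]])}
{'intrinsics': array([[308.4202,   0.    , 254.2578],
       [  0.    , 308.4202, 187.1615],
       [  0.    ,   0.    ,   1.    ]]), 'mount': array([[-0.0002,  0.962 ,  0.2729, -0.074 ],
       [-0.0004, -0.2729,  0.962 , -0.1394],
       [ 1.    ,  0.0001,  0.0004, -0.0003],
       [ 0.    ,  0.    ,  0.    ,  1.    ]])}
```

View pics/top0.png

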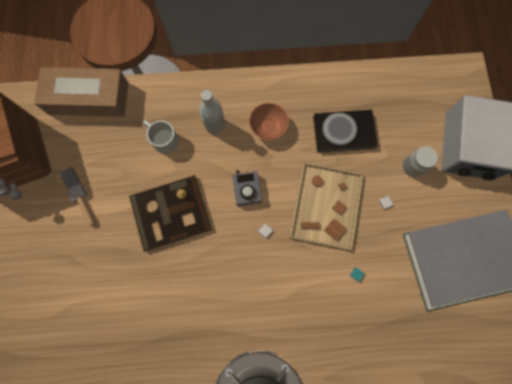

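View pics/side0.png

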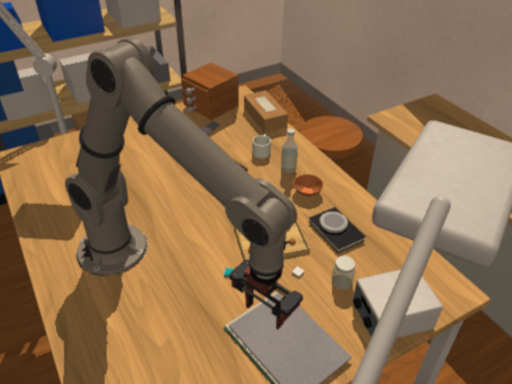

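```bash
python3 - <<'E'
from h import *
t=np.load('pics/top0.npy'); m=ctrl.camera_model('top'); ms=ctrl.camera_model('side')
for p in [(0,0,0),(.233,-.633,.244),(.233,-.633,.0)]: print(p,proj(m,p).round(),proj(ms,p).round())
c=t[150:260,120:400]; save('topc',cv2.resize(c,None,fx=2.85,fy=2.85,interpolation=cv2.INTER_CUBIC))
for n,u,v,z in [('button',248,190,.038),('sqloss',189,220,.018),('weight',181,195,.05),('ins',340,208,.012),('jar',426,156,.09),('bottle',207,97,.19),('cup',160,130,.06),('traybl',293,240,.018)]: print(n,ray(m,u,v,z).round(3))
E
```

```text
(0, 0, 0) [259. 398.] [112. 249.]
(0.233, -0.633, 0.244) [546. 294.] [264. 310.]
(0.233, -0.633, 0.0) [477. 290.] [262. 363.]
button [ 0.558 -0.011  0.038]
sqloss [0.486 0.164 0.018]
weight [0.554 0.179 0.05 ]
ins [ 0.491 -0.274  0.012]
jar [ 0.606 -0.51   0.09 ]
bottle [0.774 0.077 0.19 ]
cup [0.749 0.232 0.06 ]
traybl [ 0.408 -0.128  0.018]
```

View pics/topc.png

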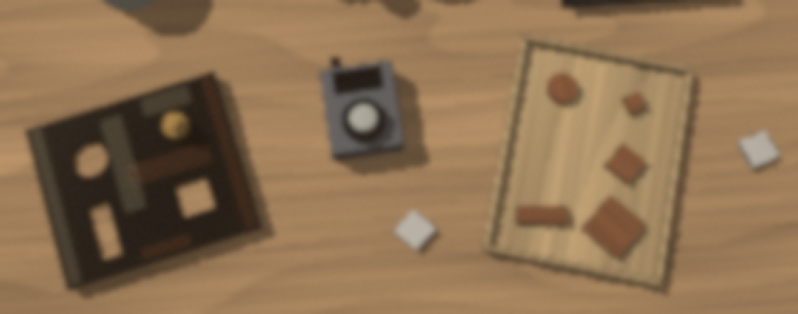

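The crop shows the panel on the left: its square loss is at crop (196,197), the round loss at (91,160), the long one at (105,232), and the brass weight at (175,125). In the middle is the recorder, button at (363,118). The tray is on the right: 30 mm square at (626,164), large at (614,228), small at (635,104), round at (563,88), long at (544,215). The look-alikes lie outside it: white at (414,230) and (759,150), and turquoise at top-view pixel (358,274). Next I measure these and check their sizes.

```bash
python3 - <<'E'
from h import *
t=np.load('pics/top0.npy'); m=ctrl.camera_model('top')
S=6;ox,oy=120,150
c=cv2.resize(t[150:260,120:400],None,fx=S,fy=S,interpolation=cv2.INTER_CUBIC)
hsv=cv2.cvtColor(c,cv2.COLOR_RGB2HSV)
def px(x,y): return ox+(x+.5)/S-.5, oy+(y+.5)/S-.5
def blobs(mask,z,lo,tag,xr):
    mk=mask.astype(np.uint8)*255
    for k in cv2.findContours(mk,cv2.RETR_EXTERNAL,cv2.CHAIN_APPROX_NONE)[0]:
        if cv2.contourArea(k)<lo: continue
        w=np.array([ray(m,*px(*p[0]),z)[:2] for p in k],np.float32)
        M=cv2.moments(w.reshape(-1,1,2)); cx,cy=M['m10']/M['m00'],M['m01']/M['m00']
        if not xr[0]<cy<xr[1]: continue
        r=cv2.minAreaRect(w*1000)
        print(tag,'ctr',round(cx,4),round(cy,4),'area mm2',round(abs(M['m00'])*1e6),'rect',np.round(r[1],1),round(r[2],1),'px',np.round(proj(m,(cx,cy,z)),1))
print(t[207,340],t[219,189],t[190,247],t[240,293],t[200,320],t[230,170])
h,s,v=cv2.split(hsv)
rr=c.astype(int)
blobs((rr[...,0]-rr[...,2]>35)&(rr[...,1]<105)&(h<14),.010,400,'ins',(-.4,-.12))
blobs((v>125),.018,400,'loss',(.08,.29))
blobs((v>125)&(s<40),.040,300,'btn',(-.06,.05))
E
```

```text
[129  86  57] [172 136  97] [172 169 155] [115  91  64] [180 151 109] [39 31 24]
ins ctr 0.4476 -0.1814 area mm2 699 rect [50.4 16.4] 84.5 px [309.9 225.1]
ins ctr 0.4304 -0.2525 area mm2 1822 rect [45.4 43.7] 44.4 px [335.  229.3]
ins ctr 0.4942 -0.2717 area mm2 707 rect [28.9 28.1] 47.4 px [339.  207.1]
ins ctr 0.5576 -0.2889 area mm2 222 rect [16.5 16.3] 19.3 px [342.2 185.6]
ins ctr 0.5786 -0.2163 area mm2 612 rect [27.9 27.8] 40.7 px [317.  180.5]
btn ctr 0.438 -0.0509 area mm2 676 rect [27.9 28. ] 42.6 px [265.3 230.4]
btn ctr 0.5555 -0.0071 area mm2 514 rect [25.7 25.5] 86.0 px [246.8 190.6]
```

>>> {"op": "drive_tool", "data": {
  "plan": [
    [[0, -30, 0, -27, 0, 0, 0], [0, -30, 0, -27, 0, 0, 0], [0, -30, 0, -27, 0, 0, 0], [0, -30, 0, -27, 0, 0, 0], [0, -30, 0, -27, 0, 0, 0], [0, -30, 0, -27, 0, 0, 0], [0, -30, 0, -27, 0, 0, 0], [0, -30, 0, -27, 0, 0, 0]]
  ]
}}

```text
clock: 0.77
position: [0.3801, -0.3455, 0.2385]
ee_rot: [[-0.945, -0.009, 0.328], [-0.328, 0.001, -0.945], [0.008, -1.0, -0.004]]
wrist_force: [1.3, -0.5, 0.1]
width: 0.0378
```

```bash
cat > mv.py <<'E'
from h import *
def delta(t):
    s=ctrl.observe(); R=np.array(s['ee_rot']); p=np.array(s['position'])
    print('t',round(s['clock'],2),'p',p.round(4),'tool mm',(R.T@(np.array(t)-p)*1000).round(1),'down',R[:,1].round(4),'q',np.array(s['joint_positions']).round(2),'F',np.array(s['wrist_force']).round(1),'w',s['width'])
E
python3 - <<'E'
from mv import *
delta([.5555,-.0071,.244])
t=np.load('pics/top0.npy'); m=ctrl.camera_model('top')
S=6;ox,oy=120,150
c=cv2.resize(t[150:260,120:400],None,fx=S,fy=S,interpolation=cv2.INTER_CUBIC)
v=c.max(2)
for k in cv2.findContours(((v>115)*255).astype(np.uint8),cv2.RETR_LIST,cv2.CHAIN_APPROX_NONE)[0]:
    w=np.array([ray(m,ox+(p[0][0]+.5)/S-.5,oy+(p[0][1]+.5)/S-.5,.018)[:2] for p in k],np.float32)
    M=cv2.moments(w.reshape(-1,1,2)); a=abs(M['m00'])*1e6
    if a<200 or a>50000: continue
    cx,cy=M['m10']/M['m00'],M['m01']/M['m00']
    if cy<.05: continue
    r=cv2.minAreaRect(w*1000); print(round(cx,4),round(cy,4),round(a),np.round(r[1],1),round(r[2],1))
E
```

```text
t 0.77 p [ 0.3801 -0.3455  0.2385] tool mm [-276.6   -6.7 -262.2] down [-0.0089  0.001  -1.    ] q [ 0.71  0.23 -0.11  1.93  0.03  0.99 -0.65] F [ 1.3 -0.5  0.1] w 0.03777677288954178
0.4613 0.2566 862 [51.5 18.8] 16.2
0.4891 0.1664 911 [30.8 32.2] 14.7
0.535 0.2699 725 [29.4 31.5] 89.5
0.5685 0.1881 355 [19.1 24.6] 59.3
0.5087 0.214 38370 [186.  212.6] 13.9
```

>>> {"op": "drive_tool", "data": {
  "plan": [
    [[0, -29, -1, -28, 0, 0, 0], [0, -29, -1, -28, 0, 0, 0], [0, -29, -1, -28, 0, 0, 0], [0, -29, -1, -28, 0, 0, 0], [0, -29, -1, -28, 0, 0, 0], [0, -29, -1, -28, 0, 0, 0], [0, -29, -1, -28, 0, 0, 0], [0, -29, -1, -28, 0, 0, 0]]
  ]
}}

```text
clock: 1.43
position: [0.526, -0.046, 0.2445]
ee_rot: [[-0.945, -0.012, 0.327], [-0.327, 0.001, -0.945], [0.011, -1.0, -0.004]]
wrist_force: [1.7, -1.0, 0.6]
width: 0.0003
```

```bash
python3 -c "
from mv import *
delta([.5555,-.0071,.2])"
```

```text
t 1.43 p [ 0.526  -0.046   0.2445] tool mm [-41.1  44.1 -26.9] down [-1.160e-02  6.000e-04 -9.999e-01] q [ 0.24  0.26 -0.32  1.88  0.09  1.03 -1.36] F [ 1.7 -1.   0.6] w 0.0002598814558950125
```

>>> {"op": "drive_tool", "data": {
  "plan": [
    [[0, -14, 14, -9, 0.2, 0, 0.6], [0, -14, 14, -9, 0, 0, 0], [0, -12, 14, -8, 0, 0, 0], [0, 0, 0, 0, 0, 0, 0]]
  ]
}}

```text
clock: 1.77
position: [0.5593, 0.0064, 0.2017]
ee_rot: [[-0.94, 0.004, 0.341], [-0.341, 0.006, -0.94], [-0.006, -1.0, -0.004]]
wrist_force: [-0.4, 0.1, -0.6]
width: 0.0005
```

```bash
python3 - <<'E'
from mv import *
delta([.5555,-.0071,.2])
s=ctrl.observe(); im=ctrl.camera('wrist'); np.save('pics/w1.npy',im); np.savez('pics/w1s.npz',R=s['ee_rot'],p=s['position'])
save('w1',im); ims=ctrl.camera('side'); save('s1',ims); np.save('pics/s1.npy',ims)
t=ctrl.camera('top'); save('t1',t)
E
```

```text
t 1.77 p [0.5593 0.0064 0.2017] tool mm [ 8.2  1.6 11.4] down [ 0.0037  0.0061 -1.    ] q [ 0.15  0.35 -0.34  1.86  0.14  0.94 -1.47] F [-0.4  0.1 -0.6] w 0.0004863320223646044
```

View pics/w1.png

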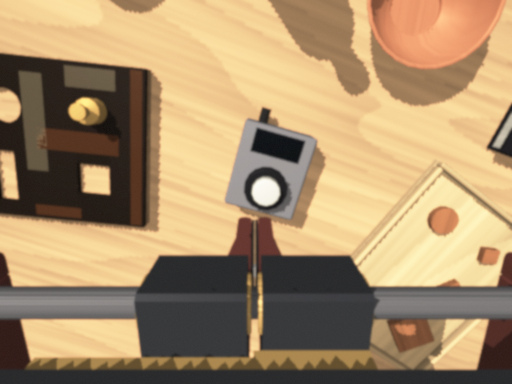

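View pics/s1.png

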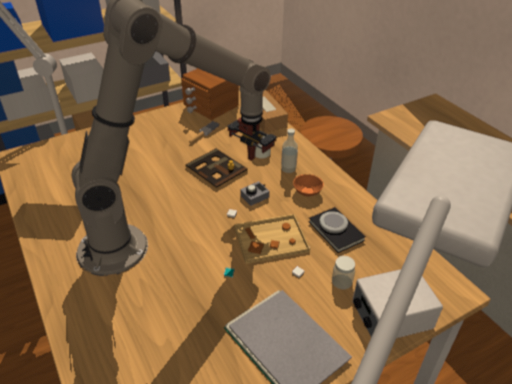

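The wrist view shows the button at about (266,190), the square loss at (95,179), and the shut fingertips at (255,235). I triangulate the button across the views.

```bash
python3 - <<'E'
from mv import *
im=np.load('pics/w1.npy'); d=np.load('pics/w1s.npz'); m=ctrl.camera_model('wrist')
T=np.eye(4);T[:3,:3]=d['R'];T[:3,3]=d['p'];T=T@m['mount']
def cen(mask,x0,y0,x1,y1):
    k=np.zeros(mask.shape,np.uint8);k[y0:y1,x0:x1]=mask[y0:y1,x0:x1]*255
    c=max(cv2.findContours(k,cv2.RETR_EXTERNAL,cv2.CHAIN_APPROX_NONE)[0],key=cv2.contourArea);M=cv2.moments(c)
    return M['m10']/M['m00'],M['m01']/M['m00'],cv2.contourArea(c),c
hs=cv2.cvtColor(im,cv2.COLOR_RGB2HSV)
b=cen((hs[...,2]>185)&(hs[...,1]<60),235,160,300,215); print('btn',b[:3])
l=cen(hs[...,2]>130,75,155,120,200); print('loss',l[:3])
for z in(.035,.038,.041,.044,.047):
    print(z,'wrist',ray(m,b[0],b[1],z,T).round(4),'top',ray(ctrl.camera_model('top'),246.8,190.6,z).round(4),'side', end=' ')
    w=np.array([ray(m,*p[0],z,T)[:2]*1000 for p in b[3]],np.float32);print(cv2.minEnclosingCircle(w)[1]*2)
print('loss w',ray(m,l[0],l[1],.018,T).round(4), cv2.minAreaRect(np.array([ray(m,*p[0],.018,T)[:2]*1000 for p in l[3]],np.float32)))
for z in (.035,.04,.045): print(proj(ctrl.camera_model('side'),(.554,-.008,z)))
s=np.load('pics/s1.npy');save('s1c',cv2.resize(s[160:280,180:320],None,fx=5,fy=5,interpolation=cv2.INTER_CUBIC))
E
```

```text
btn (265.2536296296296, 191.1985185185185, 562.5)
loss (95.54318488529015, 179.2804768331084, 741.0)
0.035 wrist [ 0.5476 -0.009   0.035 ] top [ 0.5569 -0.007   0.035 ] side 29.804378509521484
0.038 wrist [ 0.5484 -0.0086  0.038 ] top [ 0.5561 -0.007   0.038 ] side 29.512706756591797
0.041 wrist [ 0.5492 -0.0083  0.041 ] top [ 0.5554 -0.007   0.041 ] side 29.22091293334961
0.044 wrist [ 0.55   -0.0079  0.044 ] top [ 0.5547 -0.0071  0.044 ] side 28.929285049438477
0.047 wrist [ 0.5508 -0.0075  0.047 ] top [ 0.554  -0.0071  0.047 ] side 28.63764190673828
loss w [0.4927 0.1662 0.018 ] ((492.607666015625, 166.01556396484375), (31.988819122314453, 30.521398544311523), 13.920198440551758)
[251.00820341 191.12585089]
[251.01165554 190.13734635]
[251.01511926 189.14552047]
```

View pics/s1c.png

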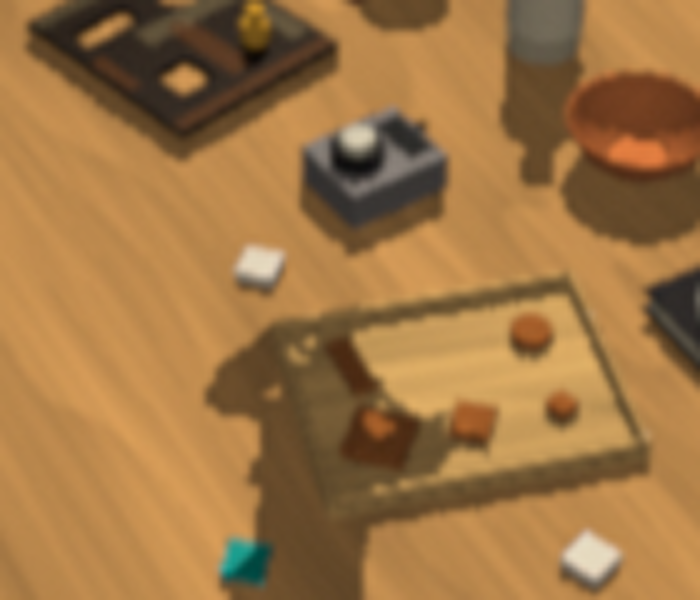

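>>> {"op": "drive_tool", "data": {
  "plan": [
    [[0, 5, 22, 5, 0, 0, 0], [0, 6, 22, 5, 0, 0, 0], [0, 0, 22, 0, 0, 0, 0], [0, 0, 20, 0, 0, 0, 0], [0, 0, 15, 0, 0, 0, 0], [0, 0, 5, 0, 0, 0, 0], [0, 0, 0, 0, 0, 0, 0]]
  ]
}}

```text
clock: 2.5
position: [0.555, -0.023, 0.1024]
ee_rot: [[-0.947, 0.018, 0.322], [-0.322, -0.002, -0.947], [-0.017, -1.0, 0.008]]
wrist_force: [-0.0, 0.2, -0.9]
width: 0.0003
```

```bash
python3 - <<'E'
from mv import *
delta([.5525,-.0072,.075])
im=ctrl.camera('wrist');save('w2',im)
E
```

```text
t 2.5 p [ 0.555  -0.023   0.1024] tool mm [ -2.3  27.3 -16. ] down [ 0.0183 -0.0024 -0.9998] q [ 0.16  0.47 -0.29  1.96  0.2   0.72 -1.5 ] F [-0.   0.2 -0.9] w 0.0003333908673767816
```

View pics/w2.png

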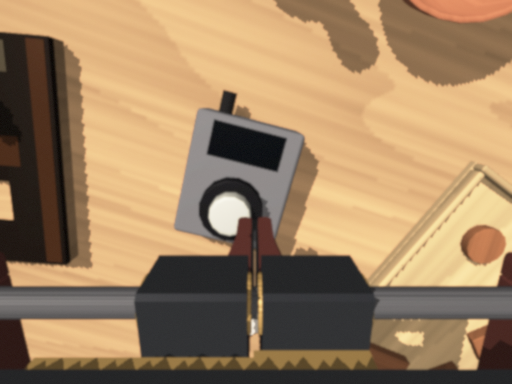

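>>> {"op": "drive_tool", "data": {
  "plan": [
    [[0, -1, 5, -8, -0.2, 0, -0.5], [0, 0, 3, -6, -0.1, 0, -0.3], [0, 0, 0, 0, 0, 0, 0], [0, 0, 0, 0, 0, 0, 0]]
  ]
}}

```text
clock: 2.88
position: [0.5538, -0.0089, 0.0982]
ee_rot: [[-0.947, 0.009, 0.32], [-0.32, -0.002, -0.947], [-0.007, -1.0, 0.005]]
wrist_force: [0.4, -1.6, -0.6]
width: 0.0003
```

```bash
python3 -c "
from mv import *
delta([.5525,-.0072,.075])"
```

```text
t 2.88 p [ 0.5538 -0.0089  0.0982] tool mm [ 0.8 23.2 -2.2] down [ 0.0087 -0.0022 -1.    ] q [ 0.13  0.48 -0.29  1.96  0.21  0.72 -1.53] F [ 0.4 -1.6 -0.6] w 0.0003390955867984233
```

>>> {"op": "drive_tool", "data": {
  "plan": [
    [[0, 0, 8, -1, -0.2, 0, -0.4], [0, 0, 8, -1, 0, 0, 0], [0, 0, 5, 0, 0, 0, 0], [0, 0, 0, 0, 0, 0, 0], [0, 0, 0, 0, 0, 0, 0]]
  ]
}}

```text
clock: 3.3
position: [0.5548, -0.006, 0.0765]
ee_rot: [[-0.947, 0.004, 0.322], [-0.322, -0.001, -0.947], [-0.003, -1.0, 0.002]]
wrist_force: [0.2, -0.3, 3.3]
width: 0.0003
```

```bash
python3 - <<'E'
from mv import *
delta([.5525,-.0072,.075])
im=ctrl.camera('wrist');save('w3',im[150:280,150:350].repeat(3,0).repeat(3,1))
s=ctrl.camera('side');save('s3',cv2.resize(s[150:220,210:310],None,fx=6,fy=6,interpolation=cv2.INTER_CUBIC))
E
```

```text
t 3.3 p [ 0.5548 -0.006   0.0765] tool mm [2.6 1.5 0.4] down [ 3.6e-03 -8.0e-04 -1.0e+00] q [ 0.12  0.52 -0.28  1.96  0.22  0.69 -1.54] F [ 0.2 -0.3  3.3] w 0.00026648350425885156
```

View pics/w3.png

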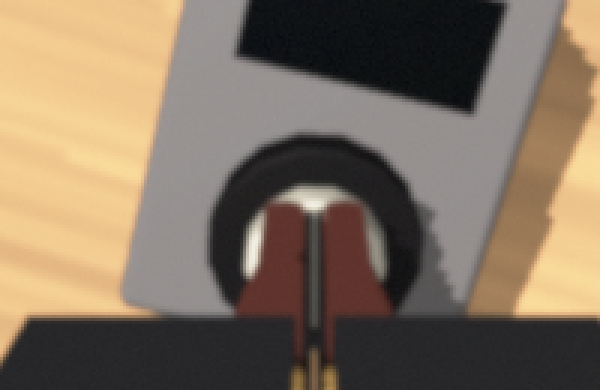

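View pics/s3.png

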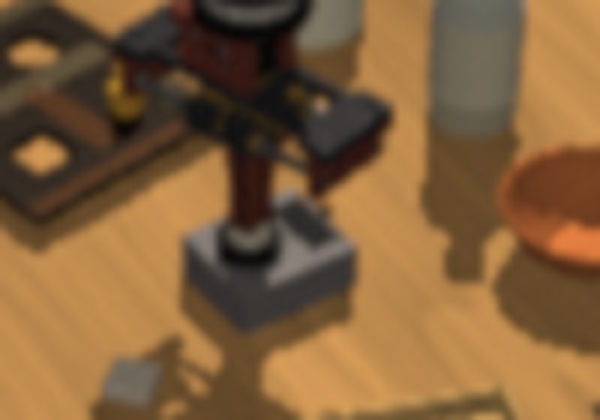

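The fingertips are centred on the button inside the collar, and with 3.3 N they may already be touching it. I press on in small steps.

>>> {"op": "drive_tool", "data": {
  "plan": [
    [[0, 1, 3, 0, 0, 0, 0], [0, 0, 2, 0, 0, 0, 0], [0, 0, 2, 0, 0, 0, 0]]
  ]
}}

```text
clock: 3.65
position: [0.555, -0.0059, 0.0728]
ee_rot: [[-0.947, 0.006, 0.321], [-0.321, -0.001, -0.947], [-0.005, -1.0, 0.003]]
wrist_force: [-11.9, -0.8, 37.1]
width: 0.0003
```

```bash
python3 - <<'E'
from mv import *
delta([.5525,-.0072,.075])
im=ctrl.camera('wrist');save('w4',im[150:280,150:350].repeat(3,0).repeat(3,1))
s=ctrl.camera('side');save('s4',cv2.resize(s[150:220,210:310],None,fx=6,fy=6,interpolation=cv2.INTER_CUBIC))
delta([.5525,-.0072,.075])
E
```

```text
t 3.65 p [ 0.555  -0.0059  0.0728] tool mm [ 2.8 -2.3  0.4] down [ 0.0061 -0.0011 -1.    ] q [ 0.12  0.52 -0.28  1.97  0.22  0.68 -1.55] F [-11.9  -0.8  37.1] w 0.00025656299241344694
t 3.75 p [ 0.5549 -0.006   0.073 ] tool mm [ 2.7 -2.   0.4] down [ 0.0062 -0.0013 -1.    ] q [ 0.12  0.52 -0.28  1.97  0.22  0.68 -1.55] F [-8.5  0.4 23.2] w 0.0005192255520348323
```

View pics/w4.png

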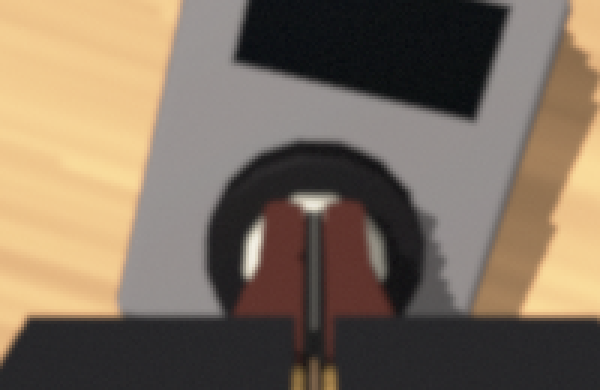

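View pics/s4.png

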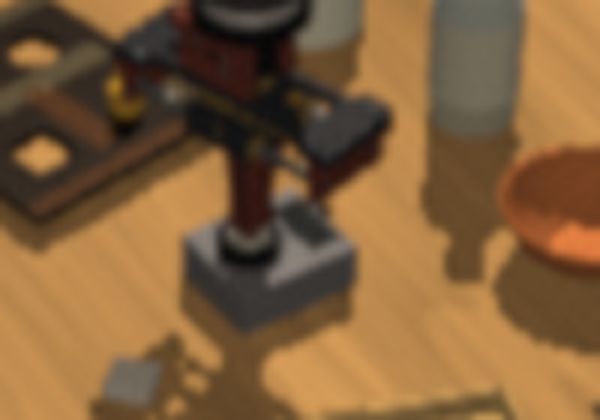

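The force went from 3.3 N to 37 N within 4 mm, and the white disc sank in its collar, so the button is at its stop. Next I let it go.

>>> {"op": "drive_tool", "data": {
  "plan": [
    [[0, 0, -6, 0, 0, 0, 0], [0, 0, -10, 0, 0, 0, 0], [0, 0, -15, 0, 0, 0, 0], [0, 0, -15, 0, 0, 0, 0], [0, 0, -10, 0, 0, 0, 0], [0, 0, 0, 0, 0, 0, 0], [0, 0, 0, 0, 0, 0, 0]]
  ]
}}

```text
clock: 4.33
position: [0.5531, -0.0068, 0.1322]
ee_rot: [[-0.947, 0.005, 0.321], [-0.321, -0.002, -0.947], [-0.004, -1.0, 0.004]]
wrist_force: [-0.7, -0.1, 0.5]
width: 0.0005
```

```bash
python3 - <<'E'
from mv import *
delta([.491,.166,.09])
im=ctrl.camera('wrist');save('w5',im[150:280,150:350].repeat(3,0).repeat(3,1))
s=ctrl.camera('side');save('s5',cv2.resize(s[150:220,210:310],None,fx=6,fy=6,interpolation=cv2.INTER_CUBIC))
E
```

```text
t 4.33 p [ 0.5531 -0.0068  0.1322] tool mm [   3.6   41.5 -183.7] down [ 0.0048 -0.0021 -1.    ] q [ 0.14  0.43 -0.31  1.94  0.18  0.8  -1.51] F [-0.7 -0.1  0.5] w 0.0004933547724220944
```

View pics/s5.png

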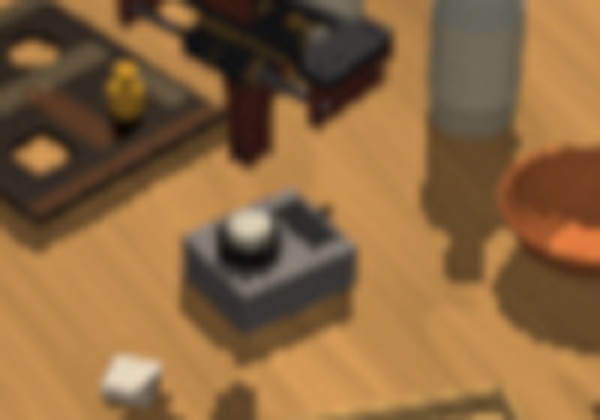

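View pics/w5.png

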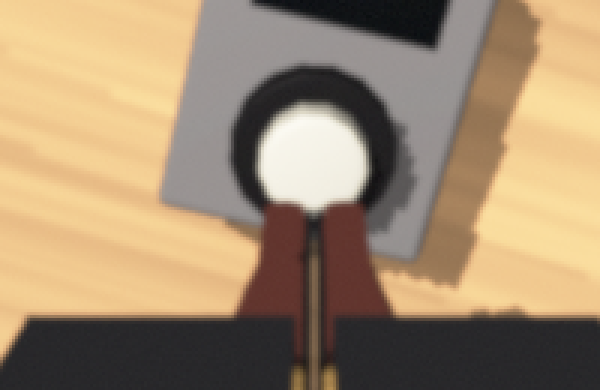

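>>> {"op": "drive_tool", "data": {
  "plan": [
    [[0, 1, 0, -25, 0, 0, 0], [0, 1, 0, -32, 0, 0, 0], [0, 1, 0, -32, 0, 0, 0], [0, 1, 0, -32, 0, 0, 0], [0, 0, 0, -25, 0, 0, 0], [0, 0, 0, -12, 0, 0, 0], [0, 0, 0, 0, 0, 0, 0], [0, 0, 0, 0, 0, 0, 0]]
  ]
}}

```text
clock: 5.1
position: [0.4934, 0.1445, 0.1239]
ee_rot: [[-0.949, -0.006, 0.317], [-0.317, -0.005, -0.949], [0.007, -1.0, 0.003]]
wrist_force: [0.6, 0.7, -0.0]
width: 0.0004
```

```bash
python3 - <<'E'
from mv import *
delta([.491,.166,.065])
E
```

```text
t 5.1 p [0.4934 0.1445 0.1239] tool mm [ -5.   58.8 -21.4] down [-0.006  -0.0051 -1.    ] q [-0.12  0.4  -0.35  2.02  0.2   0.76 -1.84] F [ 0.6  0.7 -0. ] w 0.00036655400901158515
```

>>> {"op": "drive_tool", "data": {
  "plan": [
    [[0, -2, 8, -10, -0.2, 0, 0.4], [0, -2, 12, -8, 0, 0, 0], [0, 0, 12, -2, 0, 0, 0], [0, 0, 10, 0, 0, 0, 0], [0, 0, 8, 0, 0, 0, 0], [0, 0, 0, 0, 0, 0, 0], [0, 0, 0, 0, 0, 0, 0]]
  ]
}}

```text
clock: 5.68
position: [0.4923, 0.1596, 0.0674]
ee_rot: [[-0.952, -0.001, 0.307], [-0.307, -0.001, -0.952], [0.002, -1.0, 0.001]]
wrist_force: [0.3, -0.3, 0.6]
width: 0.0005
```

```bash
python3 - <<'E'
from mv import *
delta([.491,.166,.065])
s=ctrl.observe();T=np.eye(4);T[:3,:3]=s['ee_rot'];T[:3,3]=s['position']
im=ctrl.camera('wrist');save('w6',im);m=ctrl.camera_model('wrist');T=T@m['mount']
print(proj(m,(.491,.166,.018),T))
E
```

```text
t 5.68 p [0.4923 0.1596 0.0674] tool mm [-0.7  2.4 -6.5] down [-0.0014 -0.0014 -1.    ] q [-0.18  0.49 -0.32  2.05  0.25  0.64 -1.92] F [ 0.3 -0.3  0.6] w 0.0005381458580731125
[244.5112815  215.97132422]
```

View pics/w6.png

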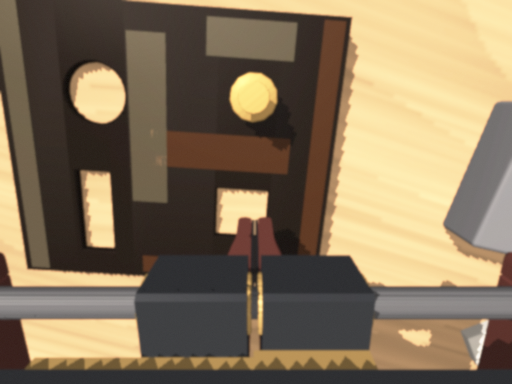

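The fingertips are just above the square loss, which is at (242,212), and are about 6 mm to its right. I shift over and dwell for a little more than 2 s.

>>> {"op": "drive_tool", "data": {
  "plan": [
    [[0, -1, 1, -6, 0, 0, 0], [0, 0, 0, 0, 0, 0, 0], [0, 0, 0, 0, 0, 0, 0], [0, 0, 0, 0, 0, 0, 0], [0, 0, 0, 0, 0, 0, 0], [0, 0, 0, 0, 0, 0, 0], [0, 0, 0, 0, 0, 0, 0], [0, 0, 0, 0, 0, 0, 0]]
  ]
}}

```text
clock: 6.4
position: [0.4931, 0.1661, 0.0687]
ee_rot: [[-0.952, 0.003, 0.305], [-0.305, -0.0, -0.952], [-0.003, -1.0, 0.001]]
wrist_force: [0.6, -0.1, 0.1]
width: 0.0005
```

>>> {"op": "drive_tool", "data": {
  "plan": [
    [[0, 0, 0, 0, 0, 0, 0], [0, 0, 0, 0, 0, 0, 0], [0, 0, 0, 0, 0, 0, 0], [0, 0, 0, 0, 0, 0, 0], [0, 0, 0, 0, 0, 0, 0], [0, 0, 0, 0, 0, 0, 0], [0, 0, 0, 0, 0, 0, 0], [0, 0, 0, 0, 0, 0, 0]]
  ]
}}

```text
clock: 7.07
position: [0.4931, 0.166, 0.0687]
ee_rot: [[-0.952, 0.003, 0.305], [-0.305, -0.0, -0.952], [-0.003, -1.0, 0.001]]
wrist_force: [0.1, 0.9, -0.4]
width: 0.0007
```

>>> {"op": "drive_tool", "data": {
  "plan": [
    [[0, 0, 0, 0, 0, 0, 0], [0, 0, 0, 0, 0, 0, 0], [0, 0, 0, 0, 0, 0, 0], [0, 0, 0, 0, 0, 0, 0], [0, 0, 0, 0, 0, 0, 0], [0, 0, 0, 0, 0, 0, 0], [0, 0, 0, 0, 0, 0, 0], [0, 0, 0, 0, 0, 0, 0]]
  ]
}}

```text
clock: 7.73
position: [0.4931, 0.166, 0.0687]
ee_rot: [[-0.952, 0.003, 0.305], [-0.305, -0.0, -0.952], [-0.003, -1.0, 0.001]]
wrist_force: [-0.7, 0.8, -0.4]
width: 0.0005
```

>>> {"op": "drive_tool", "data": {
  "plan": [
    [[0, 0, 0, 0, 0, 0, 0], [0, 0, 0, 0, 0, 0, 0], [0, 0, 0, 0, 0, 0, 0], [0, 0, 0, 0, 0, 0, 0], [0, 0, 0, 0, 0, 0, 0], [0, 0, 0, 0, 0, 0, 0]]
  ]
}}

```text
clock: 8.23
position: [0.4931, 0.166, 0.0687]
ee_rot: [[-0.952, 0.003, 0.305], [-0.305, -0.0, -0.952], [-0.003, -1.0, 0.001]]
wrist_force: [-0.9, 0.1, 0.5]
width: 0.0005
```

```bash
python3 - <<'E'
from mv import *
delta([.491,.166,.065])
delta([.494,-.272,.13])
E
```

```text
t 8.23 p [0.4931 0.166  0.0687] tool mm [ 2.   3.7 -0.7] down [ 2.9e-03 -3.0e-04 -1.0e+00] q [-0.19  0.49 -0.32  2.04  0.25  0.64 -1.94] F [-0.9  0.1  0.5] w 0.0005399336604942654
t 8.23 p [0.4931 0.166  0.0687] tool mm [132.6 -61.1 417.4] down [ 2.9e-03 -3.0e-04 -1.0e+00] q [-0.19  0.49 -0.32  2.04  0.25  0.64 -1.94] F [-0.9  0.1  0.5] w 0.0005399336604942654
```

>>> {"op": "drive_tool", "data": {
  "plan": [
    [[0, 0, -20, 0, 0, 0, 0], [0, 0, -30, 0, 0, 0, 0], [0, 0, -30, 0, 0, 0, 0], [0, 7, 0, 22, 0, 0, 0], [0, 11, 0, 36, 0, 0, 0], [0, 11, 0, 36, 0, 0, 0], [0, 11, 0, 36, 0, 0, 0], [0, 11, 0, 36, 0, 0, 0]]
  ]
}}

```text
clock: 8.9
position: [0.4965, -0.0021, 0.1535]
ee_rot: [[-0.946, 0.006, 0.324], [-0.324, 0.005, -0.946], [-0.008, -1.0, -0.003]]
wrist_force: [-0.2, -0.0, -0.4]
width: 0.0002
```

```bash
python3 - <<'E'
from mv import *
delta([.494,-.272,.15])
E
```

```text
t 8.9 p [ 0.4965 -0.0021  0.1535] tool mm [ 89.8   2.  254.6] down [ 0.0063  0.0053 -1.    ] q [ 0.15  0.32 -0.32  2.05  0.13  0.79 -1.49] F [-0.2 -0.  -0.4] w 0.00023646149477051938
```

>>> {"op": "drive_tool", "data": {
  "plan": [
    [[0, 12, 0, 36, 0, 0, 0], [0, 12, 0, 36, 0, 0, 0], [0, 12, 0, 36, 0, 0, 0], [0, 12, 0, 36, 0, 0, 0], [0, 12, 0, 36, 0, 0, 0], [0, 8, 0, 24, 0, 0, 0], [0, 4, 0, 12, 0, 0, 0], [0, 0, 0, 0, 0, 0, 0]]
  ]
}}

```text
clock: 9.57
position: [0.4948, -0.2517, 0.1535]
ee_rot: [[-0.95, 0.009, 0.312], [-0.312, 0.0, -0.95], [-0.008, -1.0, 0.003]]
wrist_force: [0.3, -0.0, 0.4]
width: 0.0005
```

>>> {"op": "drive_tool", "data": {
  "plan": [
    [[0, 0, 0, 0, 0, 0, 0]]
  ]
}}

```text
clock: 9.65
position: [0.4944, -0.252, 0.1533]
ee_rot: [[-0.95, 0.009, 0.311], [-0.311, 0.0, -0.95], [-0.008, -1.0, 0.002]]
wrist_force: [0.3, -0.1, 0.7]
width: 0.0005
```

```bash
python3 - <<'E'
from mv import *
delta([.494,-.272,.058])
s=ctrl.observe();T=np.eye(4);T[:3,:3]=s['ee_rot'];T[:3,3]=s['position']
im=ctrl.camera('wrist');save('w7',im);m=ctrl.camera_model('wrist');T=T@m['mount']
np.save('pics/w7.npy',im);np.save('pics/w7T.npy',T)
print(proj(m,(.494,-.272,.010),T))
E
```

```text
t 9.65 p [ 0.4944 -0.252   0.1533] tool mm [ 7.4 95.3 18.6] down [ 8.5e-03  4.0e-04 -1.0e+00] q [ 0.53  0.4  -0.21  1.92  0.11  0.83 -0.99] F [ 0.3 -0.1  0.7] w 0.0005085092070728582
[273.76179886 188.73446313]
```

View pics/w7.png

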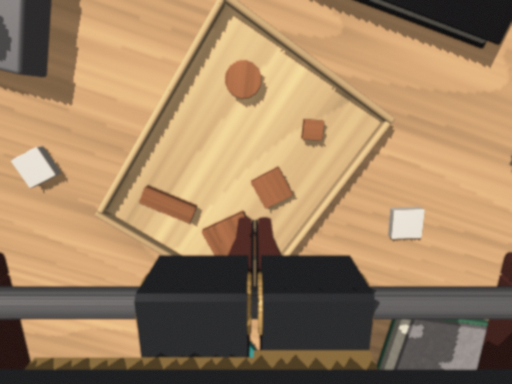

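The 30 mm square insert appears at (271,188), where the measurement from the top view predicted it (274,189). I shift over it, then descend.

>>> {"op": "drive_tool", "data": {
  "plan": [
    [[0, 3, 10, 9, 0, 0, -0.4], [0, 3, 15, 7, 0, 0, 0], [0, 1, 18, 1, 0, 0, 0], [0, 0, 18, 0, 0, 0, 0], [0, 0, 13, 0, 0, 0, 0], [0, 0, 5, 0, 0, 0, 0], [0, 0, 0, 0, 0, 0, 0], [0, 0, 0, 0, 0, 0, 0]]
  ]
}}

```text
clock: 10.37
position: [0.4966, -0.2609, 0.0687]
ee_rot: [[-0.944, 0.001, 0.329], [-0.329, 0.001, -0.944], [-0.001, -1.0, -0.001]]
wrist_force: [-0.0, -0.3, 0.6]
width: 0.0003
```

```bash
python3 - <<'E'
from mv import *
delta([.494,-.272,.062])
s=ctrl.observe();T=np.eye(4);T[:3,:3]=s['ee_rot'];T[:3,3]=s['position']
im=ctrl.camera('wrist');save('w8',im);m=ctrl.camera_model('wrist');T=T@m['mount']
print(proj(m,(.494,-.272,.012),T))
E
```

```text
t 10.37 p [ 0.4966 -0.2609  0.0687] tool mm [6.1 6.7 9.7] down [ 0.0011  0.0011 -1.    ] q [ 0.52  0.53 -0.19  1.96  0.15  0.67 -1.  ] F [-0.  -0.3  0.6] w 0.0003466452470753918
[268.68445458 221.67801043]
```

View pics/w8.png

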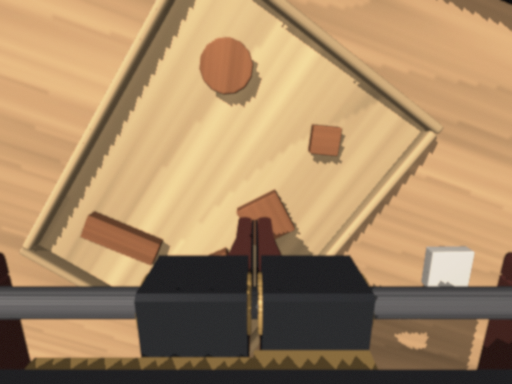

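>>> {"op": "drive_tool", "data": {
  "plan": [
    [[0, 3, 3, 5, 0, 0, 0], [0, 3, 3, 4, 0, 0, 0], [0, 0, 0, 0, 0, 0, 0], [0, 0, 0, 0, 0, 0, 0], [0, 0, 0, 0, 0, 0, 0], [0, 0, 0, 0, 0, 0, 0], [0, 0, 0, 0, 0, 0, 0], [0, 0, 0, 0, 0, 0, 0]]
  ]
}}

```text
clock: 11.08
position: [0.4957, -0.2737, 0.0657]
ee_rot: [[-0.945, 0.007, 0.328], [-0.328, -0.002, -0.945], [-0.006, -1.0, 0.004]]
wrist_force: [1.4, 0.5, -0.3]
width: 0.0006
```

```bash
python3 - <<'E'
from mv import *
delta([.494,-.272,.062])
im=ctrl.camera('wrist');save('w9',im)
s=ctrl.camera('side');save('s9',cv2.resize(s[150:280,180:340],None,fx=4.5,fy=4.5,interpolation=cv2.INTER_CUBIC))
E
```

```text
t 11.08 p [ 0.4957 -0.2737  0.0657] tool mm [ 1.1  3.7 -2.2] down [ 0.0068 -0.0019 -1.    ] q [ 0.54  0.54 -0.19  1.95  0.16  0.66 -0.98] F [ 1.4  0.5 -0.3] w 0.000616988099220903
```

View pics/w9.png

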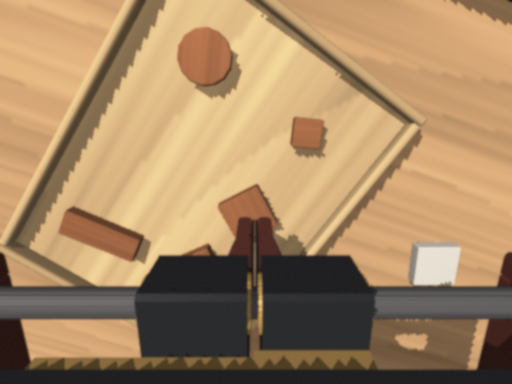

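View pics/s9.png

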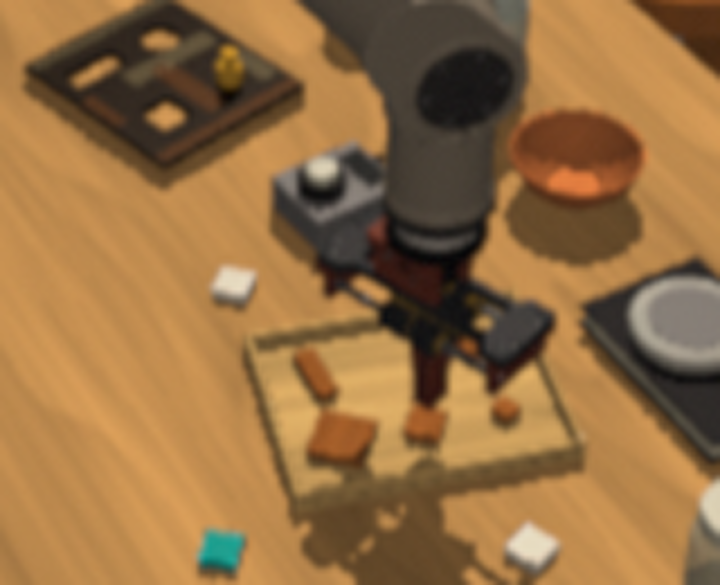

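The fingertips are over the 30 mm insert, about 3 mm off centre and a little high. The button shows up, and nothing has moved. One small trim, then I hand in.

>>> {"op": "drive_tool", "data": {
  "plan": [
    [[0, 1, 3, -2, 0, 0, 0], [0, 0, 3, 0, 0, 0, 0], [0, 0, 0, 0, 0, 0, 0], [0, 0, 0, 0, 0, 0, 0], [0, 0, 0, 0, 0, 0, 0], [0, 0, 0, 0, 0, 0, 0], [0, 0, 0, 0, 0, 0, 0], [0, 0, 0, 0, 0, 0, 0]]
  ]
}}

```text
clock: 11.85
position: [0.4939, -0.2714, 0.0587]
ee_rot: [[-0.944, 0.006, 0.329], [-0.329, -0.001, -0.944], [-0.005, -1.0, 0.003]]
wrist_force: [0.2, 0.1, 0.5]
width: 0.0003
```

>>> {"op": "drive_tool", "data": {
  "plan": [
    [[0, 0, 0, 0, 0, 0, 0], [0, 0, 0, 0, 0, 0, 0], [0, 0, 0, 0, 0, 0, 0], [0, 0, 0, 0, 0, 0, 0], [0, 0, 0, 0, 0, 0, 0], [0, 0, 0, 0, 0, 0, 0], [0, 0, 0, 0, 0, 0, 0], [0, 0, 0, 0, 0, 0, 0]]
  ]
}}

```text
clock: 12.52
position: [0.4941, -0.2716, 0.059]
ee_rot: [[-0.944, 0.007, 0.329], [-0.329, -0.002, -0.944], [-0.006, -1.0, 0.004]]
wrist_force: [-0.2, -0.0, 0.3]
width: 0.0006
```

>>> {"op": "drive_tool", "data": {
  "plan": [
    [[0, 0, 0, 0, 0, 0, 0], [0, 0, 0, 0, 0, 0, 0], [0, 0, 0, 0, 0, 0, 0], [0, 0, 0, 0, 0, 0, 0], [0, 0, 0, 0, 0, 0, 0], [0, 0, 0, 0, 0, 0, 0], [0, 0, 0, 0, 0, 0, 0], [0, 0, 0, 0, 0, 0, 0]]
  ]
}}

```text
clock: 13.18
position: [0.4941, -0.2716, 0.059]
ee_rot: [[-0.944, 0.007, 0.329], [-0.329, -0.002, -0.944], [-0.006, -1.0, 0.004]]
wrist_force: [-1.0, -0.2, -0.1]
width: 0.0006
```

>>> {"op": "drive_tool", "data": {
  "plan": [
    [[0, 0, 0, 0, 0, 0, 0], [0, 0, 0, 0, 0, 0, 0], [0, 0, 0, 0, 0, 0, 0], [0, 0, 0, 0, 0, 0, 0]]
  ]
}}

```text
clock: 13.52
position: [0.4941, -0.2716, 0.059]
ee_rot: [[-0.944, 0.007, 0.329], [-0.329, -0.002, -0.944], [-0.006, -1.0, 0.004]]
wrist_force: [0.4, -0.6, 0.0]
width: 0.0005
```

```bash
python3 - <<'E'
from mv import *
delta([.494,-.272,.062])
E
```

```text
t 13.52 p [ 0.4941 -0.2716  0.059 ] tool mm [ 0.2 -3.   0.4] down [ 0.0068 -0.0016 -1.    ] q [ 0.54  0.54 -0.19  1.96  0.16  0.65 -0.98] F [ 0.4 -0.6  0. ] w 0.0004981736697207186
```

```bash
python3 -c "
from cell import ctrl
print(ctrl.hand_in())"
```

```text
the job is handed in; nothing more can be done
None
```

The job is done and handed in at about 13.5 s of the 48 s allowed; the hand-in gave no verdict.

- **Button:** I pressed it with the shut fingertips until it met its stop; the last reading while pressing was 37 N. I then let it go, and the pictures show it standing up again.
- **Square loss:** The fingertips held still for about 2 s, roughly 29 mm above the loss and within about 2 mm sideways of its measured centre.
- **Insert:** The arm finished over the 30 mm square insert, within 1 mm sideways of its measured centre. The fingertips are about 25 mm above its top, with no contact force showing.

**Checks:** The measured sizes of the insert and the loss matched the description, and the last side view showed no insert, nor any bystander in view, shifted. The top and wrist cameras disagreed by about 2–4 mm on the loss and the button, well inside the tolerance. The button's top stood higher than I first measured: contact came at a fingertip height of about 55 mm, against an estimate of 49 mm. The pointing moves kept overshooting or falling short by 10–20 mm, which I corrected before each dwell.

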